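# Open the square pantry jar

## Robot

A 6-joint arm with a two-finger parallel gripper is mounted at the origin on the work surface. World frame = base frame: x ahead of the robot, y to its left, z up, the work surface at z = 0. Lengths are in mm, angles in rad, forces in N, time in s.
With the tool pointing down it reaches from about 300 to 750 mm from the base axis. Payload 8.5 kg.
Tool frame: the origin (TCP) lies between the finger pads; the fingertips stand 11 mm ahead of it and the grasp point (between the pads) lies 8 mm behind it; z points along the fingers, y is the line along which they close (so a half turn about z gives the same grasp; the last joint's range is limited). The gripper opens to 88 mm and grips with 3 to 60 N. Pads are 18 mm wide; open, the fingers measure 123 mm over their backs; the gripper's body (75 mm by 187 mm) begins 45 mm behind the grasp point.
Start: joints at [1.068, 0.381, 1.297, -0, 1.464, -0.215], TCP at [156.105, 527.363, 249.748] pointing down, gripper open.
Joint ranges: [-3.11, 3.11], [-0.89, 2.33], [0.22, 2.48], [-1.42, 4.56], [0.17, 2.85], [-2.88, 2.88]. Speed limits (rad/s): [2.39, 2.39, 3.14, 3.14, 3.14, 3.14].

## Interface

Orientations are given as a rotation vector (axis times angle).
In Python, from station import telemetry, eyes, r gives the robot as it stands.
- The arm moves only by the tool step_arm, never from a script. Its argument "rows" is a list of rows, each an object of numbers: "tx", "ty", "tz": the shift along the tool's x, y, z in mm; "wx", "wy", "wz": the turn, a rotation vector about the tool's x, y, z in rad. A call has exactly 8 rows; each row is the pose to reach, as a shift and turn from the pose commanded when the call began, along the tool's axes at that moment; what a row does not reach only later rows make up. A row lasts 1/12 s, in which the tool goes at most 41.7 mm and 7.16 degrees, less where a joint would pass 70% of its speed; a pose out of reach is approached as far as the arm can. A call with a gripper value outside its range is refused whole. "fingers" is the opening, from 0 (shut) to 1 (fully open), set as the call begins (left out, the last holds). The fingers move at their own pace and stop on an object; "force" is the grip in N (left out, the last holds). Time passes only in rows, so rows that repeat a pose let the fingers close, or fill a call up. It gives the time, the measured TCP pose, the force, the opening and the grip force at its end, in the units of the state.
- telemetry.read_state(): the state, without advancing time (a new reading comes with each control period).
- eyes.get_image(name): name is "side" or "top"; returns a dict with "color" (384x512x3 uint8, red, green, blue), "depth" (384x512 float32, mm along the optical axis (not along the pixel's ray), 0 where there is no reading), "intrinsics" (3x3 intrinsics, pixels), "R" (3x3) and "t" (3): a world point X has camera coordinates R X + t. Camera axes: x right, y down, z forward; pixel columns grow to the right and rows downward; lengths in mm; the calibration is good to about 2 mm. A picture is of the moment at which its call begins.
- r.close_job(): hands the job in; it is judged then, once.
Trained networks look in the newest picture that a camera, given by its name, has taken for a name from the list of things; names that differ only in an ending like _2 or _b are one class to them, and where a whole thing is asked for, a point or a joint stands for the part that bears it (a point fixed in the world has none). Each returns a list of dicts, best first, with "confidence" (0 to 1); they miss things now and then, are a little off and sometimes report something else, mostly with a low value. They report only what shows in the picture. A call takes as long as a camera call.
- eyes.search_frame(query, camera): "position" ([column, row] in pixels, amid what is visible of it).
The state is a dict: "time": time; "q": joint angles; "joint_velocities": joint speeds; "joint_efforts": joint torques, N m; "ee_pos": TCP position; "tcp_rot": TCP orientation; "contact_force": force on the tool from outside, world axes, zero at the start; "moment": the same for the moment, N m; "opening": finger opening in mm; "grip_force": force on a finger pad.
Only numpy, scipy, OpenCV 4.12 (cv2) and the standard library are available. Lean on these libraries where they do the work, as an engineer would, in place of code of your own. Each camera call takes 0.05 s, during which the arm holds its last target. There are 200 camera calls.

## Task

Stand the closed square glass jar upright and fully down in the square pocket of the wooden block, and let go of it. Then unscrew its lid (anticlockwise seen from above, regripping as often as needed) until it lifts free, and lay the lid flat, top side up, on the round cork mat, leaving the open jar seated in the block. Do not drop the jar or the lid, and leave the other pantry things where they are.

Things in the scene. Friction and masses are not known exactly. Their poses are not given: they have to be found in the camera images.
- jar_c (a point): Centre of the body of the square clear-glass jar (loose): on its axis, 31 mm above its underside, half-way up the square body of 58 x 58 x 62 mm with upright flat sides. z points up along the jar; x and y are square to its flat sides.
- lid_c (a point): Centre of the jar's dark steel screw lid (loose, 70 g): round, 54 mm across, 24 mm tall, flat top, screwed on the jar at the start. On its axis half-way up, 12 mm above its lower edge; on the closed jar 46 mm above jar_c. z points up out of its top.
- pocket (a point): Centre of the floor of the square pocket in the wooden block. Block 112 x 112 x 28 mm, fixed to the counter; pocket 63 x 63 mm, 18 mm deep, floor 10 mm above the counter. z up, x and y square to its walls. It keeps the jar from turning; the jar fits in any of 4 square orientations, home when jar_c is 31 mm above this point.
- mat_top (a point): Centre of the top face of a round cork mat, 110 mm across and 8 mm thick, fixed flat on the counter.
- jar: The same jar, origin at the centre of its underside. Empty, about 0.3 kg, the only square one among the jars and tins; a round threaded neck stands on the body, and with its lid on it is 88 mm tall. On the bare counter the jar turns with its lid.
- lid: The same lid, origin at the centre of its lower edge. Coarse right-hand thread: it rises 21 mm per full turn (3.3 mm per rad) and comes free after about 3.3 rad anticlockwise from above, plus up to 0.2 rad of the jar's play in the block, then lifts straight off. The first 0.5 rad is stiff (sprung rubber seal, about 0.2 N m). Let go part-way it settles under 2 mm and stays.
- round_jar: Bystander: closed round glass jar, 58 mm across, 82 mm tall, with a wooden cap; origin at its underside.
- tin: Bystander: low round tin, 72 mm across, 45 mm tall; origin at its underside.
- bowl: Bystander: small white bowl, 90 mm across, 40 mm tall; origin at its underside.

How it is judged:
By the outcome, as a careful person would: the job done as asked, in the order asked, and still so for the second after the job is handed in, with the robot touching nothing.
It also fails if it takes over 70 s, if anything falls off the work surface, if the arm or the gripper's body presses on something with over 40 N, if the wrist force passes 120 N, or if a joint passes its speed limit or range.

## Working session

There is one attempt and no reset: what is moved stays moved. The work goes in short steps, Python scripts to look and compute and a tool call to move; the robot and the scene stay as the last step left them, time stands still between calls to the robot, and variables do not carry over. Pictures are saved under pics/ and viewed, at most 10 in all, crops included, and the job is handed in when it is done.

Besides the shell and the picture viewer there is one more tool, called after "Request:" as name([rows], argument=value, ...), one row to a line, values as JSON. step_arm: Moves the arm, as the interface text tells. Its arguments: {"type":"object","properties":{"rows":{"type":"array"},"fingers":{"type":"number"},"force":{"type":"number"}},"required":["rows"]}

```bash
mkdir -p pics; ls; cat > h.py <<'E'
import numpy as np,cv2
from station import telemetry,eyes,r
def cloud(im):
    d=im["depth"];v,u=np.mgrid[:d.shape[0],:d.shape[1]]
    K=np.array(im["intrinsics"]);c=np.stack([(u-K[0,2])*d/K[0,0],(v-K[1,2])*d/K[1,1],d],-1)
    P=(c-np.array(im["t"]))@np.array(im["R"]);P[d<=0]=np.nan
    return P
E
python3 - <<'E'
from h import *
np.set_printoptions(precision=1,suppress=True)
s=telemetry.read_state();print({k:s[k] for k in s})
cs=[]
for c in("top","side"):
    im=eyes.get_image(c);np.savez(f"{c}.npz",**im);P=cloud(im);cs.append(im["color"][...,::-1])
    for q in("jar","lid_c","pocket","mat_top","round_jar","tin","bowl"):
        for h in eyes.search_frame(q,c)[:2]:
            u,v=map(int,h["position"]);print(c,q,h["confidence"],u,v,P[v,u])
    cv2.imwrite(f"pics/{c}0.png",cs[-1])
E
```

```text
pics
{'time': 0.0, 'q': array([ 1.1,  0.4,  1.3, -0. ,  1.5, -0.2]), 'joint_velocities': array([-0.,  0., -0.,  0., -0., -0.]), 'joint_efforts': array([ -0. , -43.8, -22.5,   0.1,   0. ,  -0. ]), 'ee_pos': array([156. , 527.1, 249.1]), 'tcp_rot': array([-0.5, -3.1,  0. ]), 'contact_force': array([ 0.2, -0.2, -0.2]), 'moment': array([0.1, 0. , 0. ]), 'grip_force': 0.0, 'opening': 88.03215965609829}
top jar 0.79 143 203 [503.7 338.4  75.4]
top lid_c 0.68 130 201 [507.2 369.2  89.5]
top lid_c 0.47 313 134 [ 709.6 -120.6    2.2]
top pocket 0.7 276 196 [529.9 -13.7  16.2]
top mat_top 0.64 358 182 [ 569.9 -242.1    6.8]
top round_jar 0.96 190 159 [620.7 216.3  80.5]
top tin 0.66 189 215 [474.6 220.3  48.1]
top bowl 0.89 311 135 [ 705.4 -114.3    7.1]
side jar 0.89 265 319 [509.1 398.1  60.9]
side lid_c 0.87 263 300 [515.7 372.6  88.9]
side pocket 0.68 274 206 [529.2 -22.3   9.5]
side round_jar 0.66 219 258 [633.7 245.3  66.1]
side bowl 0.84 222 180 [ 702.7 -139.7    3.4]
```

View pics/top0.png

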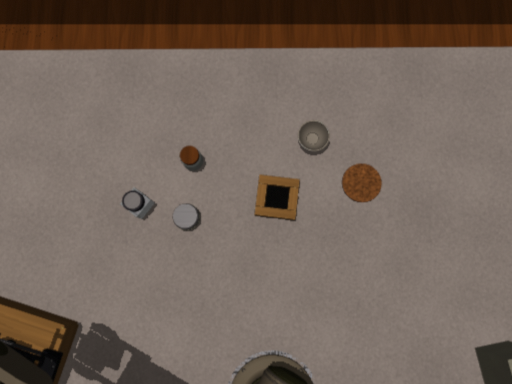

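View pics/side0.png

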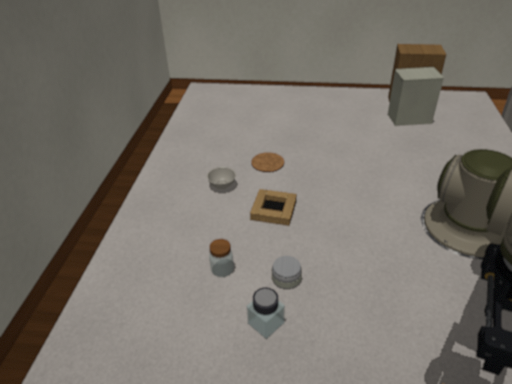

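```bash
python3 - <<'E'
from h import *
np.set_printoptions(precision=1,suppress=True)
for c in("top","side"):
    im=dict(np.load(c+".npz"));P=cloud(im);x,y,z=P[...,0],P[...,1],P[...,2]
    def sel(cx,cy,R,z0,z1):return P[(np.hypot(x-cx,y-cy)<R)&(z>z0)&(z<z1)]
    def show(n,p,fitR=None):
        if len(p)<10:print(c,n,len(p));return
        xy=p[:,:2].astype(np.float32);(cc,rr)=cv2.minEnclosingCircle(xy)
        print(c,n,len(p),"mean",p.mean(0),"mincirc",cc,rr,"rect",cv2.minAreaRect(xy),"z",np.percentile(p[:,2],[5,50,95]))
    show("lid",sel(507,365,60,80,100))
    show("jar shoulder",sel(507,365,60,50,70))
    show("jar all",sel(507,365,60,10,100))
    show("block top",sel(530,-14,90,23,35))
    show("pocket",sel(530,-14,45,4,16))
    show("mat",sel(570,-242,75,4,13))
    show("tin",sel(475,220,60,35,60))
    show("rj",sel(621,216,50,70,95))
E
```

```text
top lid 352 mean [510.1 364.   88.9] mincirc (510.78204345703125, 364.8843688964844) 27.993120193481445 rect ((510.8682556152344, 365.663330078125), (54.325042724609375, 53.50752639770508), 66.68516540527344) z [84.5 88.8 93.3]
top jar shoulder 146 mean [503.8 352.5  61.1] mincirc (509.7998046875, 363.91412353515625) 39.39620590209961 rect ((510.4046325683594, 364.49603271484375), (58.9990119934082, 57.99608612060547), 52.21267318725586) z [53.3 61.4 67.1]
top jar all 609 mean [506.4 357.4  73.1] mincirc (510.1551818847656, 363.6347351074219) 39.71319580078125 rect ((510.1345520019531, 364.21697998046875), (59.63081359863281, 58.075382232666016), 52.42063903808594) z [25.9 85.9 92.7]
top block top 1102 mean [527.5 -15.1  28.3] mincirc (528.5838012695312, -14.750781059265137) 77.21894836425781 rect ((528.63427734375, -14.922008514404297), (111.7236328125, 113.14215850830078), 83.06828308105469) z [24.3 28.2 32.4]
top pocket 487 mean [530.1 -15.1  10.2] mincirc (531.01953125, -15.335677146911621) 42.86521911621094 rect ((529.9339599609375, -15.057510375976562), (63.00888442993164, 62.5
[... 1885 characters left out ...]
1 14. ]
side mat 506 mean [ 572.1 -246.9    7.5] mincirc (574.4215087890625, -250.1537628173828) 58.07172393798828 rect ((573.3700561523438, -250.31109619140625), (105.04425811767578, 114.50249481201172), 4.594476699829102) z [ 4.7  7.5 10.3]
side tin 551 mean [476.5 237.8  43.5] mincirc (475.74285888671875, 235.29103088378906) 35.249473571777344 rect ((475.4652099609375, 233.9490966796875), (66.78176879882812, 65.85736083984375), 63.32405471801758) z [36.2 44.2 46.9]
side rj 332 mean [635.  225.3  80.3] mincirc (636.6372680664062, 221.593017578125) 26.506088256835938 rect ((635.878662109375, 222.4732208251953), (50.054134368896484, 50.297760009765625), 10.109138488769531) z [72.  81.3 83.5]
```

Top view: jar at about (135,202), block (277,197), mat (361,183). The side view agrees, with the jar at (265,315), block (273,207) and mat (268,162). Both cameras give the jar centre at about (511.3, 365) with edges at 52.3°. The pocket is at (530,-15) with edges at -6.9°, and the mat at (571,-249).

```bash
cat >> h.py <<'E'
from scipy.spatial.transform import Rotation as Rn
def go(x,y,z,ydir):
    """shift/turn in tool axes to the tool-down pose with tool y at ydir (deg, mod 180 not applied)"""
    s=telemetry.read_state();p=np.array(s["ee_pos"]);R=Rn.from_rotvec(s["tcp_rot"])
    a=np.radians(ydir);Y=np.array([np.cos(a),np.sin(a),0]);Z=np.array([0,0,-1.]);X=np.cross(Y,Z)
    T=Rn.from_matrix(np.stack([X,Y,Z],1))
    Yc=R.as_matrix()[:,1]
    print("t",s["time"],"p",p.round(1),"ydir",np.degrees(np.arctan2(Yc[1],Yc[0])).round(1),"q",np.round(s["q"],2),"F",np.round(s["contact_force"],1),"open",round(s["opening"],1))
    print("shift",R.inv().apply(np.array([x,y,z])-p).round(1),"turn",(R.inv()*T).as_rotvec().round(3))
E
python3 -c "
from h import *
go(511,365,160,52.3);go(511,365,160,72.3)"
```

```text
t 0.8 p [156.1 527.4 249.8] ydir 73.5 q [ 1.07  0.38  1.3   0.    1.46 -0.22] F [0.4 0.2 0.8] open 88.3
shift [-386.4  -55.    89.8] turn [ 0.   -0.    0.37]
t 0.8 p [156.1 527.4 249.8] ydir 73.5 q [ 1.07  0.38  1.3   0.    1.46 -0.22] F [0.4 0.2 0.8] open 88.3
shift [-386.4  -55.    89.8] turn [ 0.    -0.     0.021]
```

Request:
step_arm([
  {"tx":-38,"ty":-5.5,"tz":9,"wz":0.037},
  {"tx":-77,"ty":-11,"tz":18,"wz":0.074},
  {"tx":-116,"ty":-16.5,"tz":27,"wz":0.11},
  {"tx":-154,"ty":-22,"tz":36,"wz":0.148},
  {"tx":-193,"ty":-27.5,"tz":45,"wz":0.185},
  {"tx":-231,"ty":-33,"tz":54,"wz":0.222},
  {"tx":-270,"ty":-38.5,"tz":63,"wz":0.26},
  {"tx":-308,"ty":-44,"tz":72,"wz":0.296},
], fingers=1, force=30)

```text
schema error: expected keys tx, ty, tz, wx, wy, wz
```

```bash
python3 -c "
from h import *
go(511.3,365,160,52.3)"
```

```text
t 0.8 p [156.1 527.4 249.8] ydir 73.5 q [ 1.07  0.38  1.3   0.    1.46 -0.22] F [0.4 0.2 0.8] open 88.3
shift [-386.7  -54.9   89.8] turn [ 0.   -0.    0.37]
```

Request:
step_arm([
  {"tx":-38,"ty":-5.5,"tz":9,"wx":0,"wy":0,"wz":0.037},
  {"tx":-77,"ty":-11,"tz":18,"wx":0,"wy":0,"wz":0.074},
  {"tx":-116,"ty":-16.5,"tz":27,"wx":0,"wy":0,"wz":0.11},
  {"tx":-154,"ty":-22,"tz":36,"wx":0,"wy":0,"wz":0.148},
  {"tx":-193,"ty":-27.5,"tz":45,"wx":0,"wy":0,"wz":0.185},
  {"tx":-231,"ty":-33,"tz":54,"wx":0,"wy":0,"wz":0.222},
  {"tx":-270,"ty":-38.5,"tz":63,"wx":0,"wy":0,"wz":0.26},
  {"tx":-308,"ty":-44,"tz":72,"wx":0,"wy":0,"wz":0.296},
], fingers=1, force=30)

```text
time: 1.47
ee_pos: [440.7, 396.6, 177.4]
tcp_rot: [0.907, 3.008, 0.0]
contact_force: [-0.2, 2.0, 0.2]
opening: 88.4
grip_force: 0.0
```

```bash
python3 -c "
from h import *
go(511.3,365,150,52.3)"
```

```text
t 1.4667 p [440.7 396.6 177.4] ydir 56.4 q [ 0.53  0.51  1.29  0.    1.34 -0.45] F [-0.2  2.   0.2] open 88.4
shift [-76.3  12.7  27.4] turn [0.    0.    0.072]
```

Request:
step_arm([
  {"tx":-25,"ty":4,"tz":9,"wx":0,"wy":0,"wz":0.025},
  {"tx":-50,"ty":8,"tz":18,"wx":0,"wy":0,"wz":0.05},
  {"tx":-76,"ty":12.5,"tz":27,"wx":0,"wy":0,"wz":0.072},
  {"tx":-76,"ty":12.5,"tz":27,"wx":0,"wy":0,"wz":0.072},
  {"tx":-76,"ty":12.5,"tz":27,"wx":0,"wy":0,"wz":0.072},
  {"tx":-76,"ty":12.5,"tz":27,"wx":0,"wy":0,"wz":0.072},
  {"tx":-76,"ty":12.5,"tz":27,"wx":0,"wy":0,"wz":0.072},
  {"tx":-76,"ty":12.5,"tz":27,"wx":0,"wy":0,"wz":0.072},
])

```text
time: 2.13
ee_pos: [508.4, 367.0, 151.4]
tcp_rot: [1.009, 2.975, 0.001]
contact_force: [0.3, -0.8, 0.8]
opening: 88.0
grip_force: 0.0
```

```bash
python3 -c "
from h import *
go(511.3,365,42,52.3)"
```

```text
t 2.1333 p [508.4 367.  151.4] ydir 52.5 q [ 0.44  0.59  1.22  0.    1.33 -0.48] F [ 0.3 -0.8  0.8] open 88.0
shift [-3.500e+00  1.000e-01  1.094e+02] turn [0.001 0.    0.004]
```

Request:
step_arm([
  {"tx":-3.5,"ty":0,"tz":20,"wx":0,"wy":0,"wz":0},
  {"tx":-3.5,"ty":0,"tz":40,"wx":0,"wy":0,"wz":0},
  {"tx":-3.5,"ty":0,"tz":60,"wx":0,"wy":0,"wz":0},
  {"tx":-3.5,"ty":0,"tz":80,"wx":0,"wy":0,"wz":0},
  {"tx":-3.5,"ty":0,"tz":95,"wx":0,"wy":0,"wz":0},
  {"tx":-3.5,"ty":0,"tz":105,"wx":0,"wy":0,"wz":0},
  {"tx":-3.5,"ty":0,"tz":109,"wx":0,"wy":0,"wz":0},
  {"tx":-3.5,"ty":0,"tz":109,"wx":0,"wy":0,"wz":0},
])

```text
time: 2.8
ee_pos: [511.6, 364.4, 41.5]
tcp_rot: [-1.011, -2.974, 0.001]
contact_force: [0.0, -0.2, 0.1]
opening: 88.1
grip_force: 0.0
```

Request:
step_arm([
  {"tx":0,"ty":0,"tz":0,"wx":0,"wy":0,"wz":0},
  {"tx":0,"ty":0,"tz":0,"wx":0,"wy":0,"wz":0},
  {"tx":0,"ty":0,"tz":0,"wx":0,"wy":0,"wz":0},
  {"tx":0,"ty":0,"tz":0,"wx":0,"wy":0,"wz":0},
  {"tx":0,"ty":0,"tz":0,"wx":0,"wy":0,"wz":0},
  {"tx":0,"ty":0,"tz":0,"wx":0,"wy":0,"wz":0},
  {"tx":0,"ty":0,"tz":0,"wx":0,"wy":0,"wz":0},
  {"tx":0,"ty":0,"tz":0,"wx":0,"wy":0,"wz":0},
], fingers=0, force=30)

```text
time: 3.47
ee_pos: [511.9, 363.9, 42.2]
tcp_rot: [1.012, 2.974, -0.001]
contact_force: [-1.6, -2.9, 6.0]
opening: 58.0
grip_force: 30.0
```

```bash
python3 -c "
from h import *
go(511.3,365,140,52.3)"
```

```text
t 3.4667 p [511.9 363.9  42.2] ydir 52.4 q [ 0.43  0.72  1.33 -0.    1.09 -0.48] F [-1.6 -2.9  6. ] open 58.0
shift [  1.1   0.4 -97.8] turn [-0.     0.     0.002]
```

Request:
step_arm([
  {"tx":0,"ty":0,"tz":-5,"wx":0,"wy":0,"wz":0},
  {"tx":0,"ty":0,"tz":-20,"wx":0,"wy":0,"wz":0},
  {"tx":0,"ty":0,"tz":-40,"wx":0,"wy":0,"wz":0},
  {"tx":0,"ty":0,"tz":-60,"wx":0,"wy":0,"wz":0},
  {"tx":0,"ty":0,"tz":-80,"wx":0,"wy":0,"wz":0},
  {"tx":0,"ty":0,"tz":-100,"wx":0,"wy":0,"wz":0},
  {"tx":0,"ty":0,"tz":-110,"wx":0,"wy":0,"wz":0},
  {"tx":0,"ty":0,"tz":-110,"wx":0,"wy":0,"wz":0},
])

```text
time: 4.13
ee_pos: [512.7, 364.6, 153.7]
tcp_rot: [1.011, 2.972, 0.004]
contact_force: [-0.5, -0.3, -3.8]
opening: 57.6
grip_force: 30.0
```

```bash
python3 -c "
from h import *
go(530,-15,110,-6.9)"
```

```text
t 4.1333 p [512.7 364.6 153.7] ydir 52.4 q [ 0.43  0.59  1.21  0.    1.33 -0.48] F [-0.5 -0.3 -3.8] open 57.6
shift [-245.1 -290.5   43.1] turn [ 0.004 -0.     1.036]
```

Request:
step_arm([
  {"tx":-8,"ty":-9,"tz":0,"wx":0,"wy":0,"wz":0.03},
  {"tx":-24,"ty":-28,"tz":0,"wx":0,"wy":0,"wz":0.1},
  {"tx":-42,"ty":-50,"tz":0,"wx":0,"wy":0,"wz":0.18},
  {"tx":-60,"ty":-71,"tz":0,"wx":0,"wy":0,"wz":0.25},
  {"tx":-78,"ty":-92,"tz":0,"wx":0,"wy":0,"wz":0.33},
  {"tx":-96,"ty":-114,"tz":0,"wx":0,"wy":0,"wz":0.41},
  {"tx":-114,"ty":-135,"tz":0,"wx":0,"wy":0,"wz":0.48},
  {"tx":-132,"ty":-156,"tz":0,"wx":0,"wy":0,"wz":0.56},
])

```text
time: 4.8
ee_pos: [520.5, 157.9, 150.1]
tcp_rot: [-1.8, -2.572, 0.003]
contact_force: [0.3, -0.6, -3.1]
opening: 58.0
grip_force: 30.0
```

```bash
python3 -c "
from h import *
go(530,-15,110,-6.9)"
```

```text
t 4.8 p [520.5 157.9 150.1] ydir 20.0 q [ 0.08  0.46  1.47 -0.    1.21 -0.27] F [ 0.3 -0.6 -3.1] open 58.0
shift [-165.7  -50.2   40.1] turn [-0.003  0.     0.47 ]
```

Request:
step_arm([
  {"tx":-28,"ty":-8.5,"tz":3,"wx":0,"wy":0,"wz":0.08},
  {"tx":-57,"ty":-17,"tz":8,"wx":0,"wy":0,"wz":0.16},
  {"tx":-85,"ty":-26,"tz":16,"wx":0,"wy":0,"wz":0.24},
  {"tx":-112,"ty":-34,"tz":24,"wx":0,"wy":0,"wz":0.32},
  {"tx":-136,"ty":-41,"tz":32,"wx":0,"wy":0,"wz":0.4},
  {"tx":-154,"ty":-46.5,"tz":38,"wx":0,"wy":0,"wz":0.45},
  {"tx":-163,"ty":-50,"tz":40,"wx":0,"wy":0,"wz":0.465},
  {"tx":-163,"ty":-50,"tz":40,"wx":0,"wy":0,"wz":0.465},
])

```text
time: 5.47
ee_pos: [530.4, -12.0, 110.3]
tcp_rot: [-2.342, -2.091, 0.003]
contact_force: [0.9, -0.0, -3.1]
opening: 57.5
grip_force: 30.0
```

```bash
python3 - <<'E'
from h import *
np.set_printoptions(precision=1,suppress=True)
go(530,-15,110,-6.9)
for c in("top","side"):
    im=eyes.get_image(c);P=cloud(im);x,y,z=P[...,0],P[...,1],P[...,2]
    cv2.imwrite(f"pics/{c}1.png",cv2.resize(im["color"][90:290,150:400,::-1],None,fx=2.5,fy=2.5))
    for n,z0,z1 in(("body",70,125),("bottom",60,80),("block",23,33)):
        m=(np.hypot(x-530,y+15)<(80 if n=="block" else 48))&(z>z0)&(z<z1);p=P[m]
        if len(p)>10:print(c,n,len(p),p.min(0),p.max(0),cv2.minAreaRect(p[:,:2].astype(np.float32)))
go(530,-15,110,-6.9)
E
```

```text
t 5.4667 p [530.4 -12.  110.3] ydir -6.5 q [-0.2  0.5  1.6 -0.   1.1 -0.1] F [ 0.9 -0.  -3.1] open 57.5
shift [-3.1 -0.1  0.3] turn [-0. -0.  0.]
top block 29 [516.6 -62.5  23.4] [550.5  38.5  32. ] ((533.4863891601562, -10.803962707519531), (102.20164489746094, 20.378746032714844), 81.80204010009766)
side body 445 [490.1 -30.6  70. ] [576.7  27.  124.8] ((529.8025512695312, 5.40142822265625), (83.8718490600586, 52.13125991821289), 17.395458221435547)
side bottom 82 [502.2 -30.6  67.7] [563.8  25.3  80. ] ((520.9124145507812, 9.32937240600586), (78.58647918701172, 39.98076629638672), 37.86961364746094)
side block 598 [468.9 -72.1  23. ] [591.1  49.3  32. ] ((530.5375366210938, -13.931121826171875), (119.06940460205078, 112.24653625488281), 82.94505310058594)
t 5.5667 p [530.8  -9.8 111.4] ydir -6.3 q [-0.2  0.5  1.6  0.   1.1 -0.1] F [-0.2  0.6 -3.7] open 57.6
shift [-5.2 -0.3  1.4] turn [-0. -0.  0.]
```

View pics/side1.png

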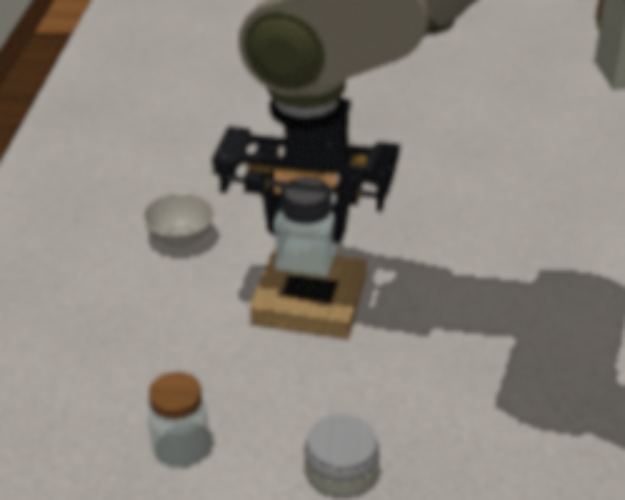

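Side view: the jar hangs upright from the fingers at about (305,230), above the block at (310,295). I'll measure where its near face sits in the grasp, and its tilt, before inserting.

```bash
python3 - <<'E'
from h import *
np.set_printoptions(precision=2,suppress=True)
im=eyes.get_image("side");P=cloud(im);s=telemetry.read_state();p0=np.array(s["ee_pos"])
R=Rn.from_rotvec(s["tcp_rot"]).as_matrix();Q=(P-p0)@R   # tool coords
m=(abs(Q[...,1])<20)&(Q[...,0]<-15)&(Q[...,0]>-45)&(Q[...,2]<38)&(Q[...,2]>15)
q=Q[m];print(len(q),np.percentile(q,[5,50,95],axis=0))
A=np.c_[np.ones(len(q)),q[:,1],q[:,2]];c=np.linalg.lstsq(A,q[:,0],rcond=None)[0]
res=q[:,0]-A@c;k=abs(res)<4;c=np.linalg.lstsq(A[k],q[k,0],rcond=None)[0];print("x=",c,"rms",res[k].std(),"at z=20:",c@[1,0,20])
m=(abs(Q[...,1])<30)&(Q[...,2]<-28)&(Q[...,2]>-44)&(abs(Q[...,0])<35);l=Q[m];print("lid",len(l),l.min(0),l.max(0))
go(530,-15,110,-6.9);go(530,-15,54,-6.9)
E
```

```text
Traceback (most recent call last):
IndexError: index -1 is out of bounds for axis 0 with size 0
```

```bash
python3 - <<'E'
from h import *
np.set_printoptions(precision=2,suppress=True)
im=eyes.get_image("side");P=cloud(im);s=telemetry.read_state();p0=np.array(s["ee_pos"])
R=Rn.from_rotvec(s["tcp_rot"]).as_matrix();Q=(P-p0)@R
m=(abs(Q[...,1])<22)&(Q[...,0]>15)&(Q[...,0]<45)&(Q[...,2]<38)&(Q[...,2]>-10)
q=Q[m];print(len(q))
A=np.c_[np.ones(len(q)),q[:,1],q[:,2]];c=np.linalg.lstsq(A,q[:,0],rcond=None)[0]
for _ in range(3):
    res=q[:,0]-A@c;k=abs(res)<4;c=np.linalg.lstsq(A[k],q[k,0],rcond=None)[0]
print("x=",c,"rms",res[k].std(),"at z=20:",c@[1,0,20])
m=(abs(Q[...,1])<30)&(Q[...,2]<-28)&(Q[...,2]>-44)&(abs(Q[...,0])<35);l=Q[m];print("lid",len(l),l.min(0),l.max(0))
go(530,-15,110,-6.9);go(530,-15,70,-6.9)
E
```

```text
223
x= [31.87 -0.01 -0.  ] rms 1.6563345256577413 at z=20: 31.782061047438646
lid 114 [-19.19 -29.27 -43.98] [ 31.61  26.13 -28.15]
t 5.6667 p [531.1  -9.2 111.9] ydir -6.2 q [-0.24  0.49  1.56  0.    1.09 -0.13] F [-0.2 -0.1 -3.5] open 58.0
shift [-5.9 -0.5  1.9] turn [-0.   -0.    0.01]
t 5.6667 p [531.1  -9.2 111.9] ydir -6.2 q [-0.24  0.49  1.56  0.    1.09 -0.13] F [-0.2 -0.1 -3.5] open 58.0
shift [-5.9 -0.5 41.9] turn [-0.   -0.    0.01]
```

Request:
step_arm([
  {"tx":-4,"ty":0,"tz":6,"wx":0,"wy":0,"wz":0},
  {"tx":-7,"ty":-0.5,"tz":14,"wx":0,"wy":0,"wz":0.01},
  {"tx":-7,"ty":-0.5,"tz":22,"wx":0,"wy":0,"wz":0.01},
  {"tx":-7,"ty":-0.5,"tz":28,"wx":0,"wy":0,"wz":0.01},
  {"tx":-7,"ty":-0.5,"tz":33,"wx":0,"wy":0,"wz":0.01},
  {"tx":-7,"ty":-0.5,"tz":33,"wx":0,"wy":0,"wz":0.01},
  {"tx":-7,"ty":-0.5,"tz":33,"wx":0,"wy":0,"wz":0.01},
  {"tx":-7,"ty":-0.5,"tz":33,"wx":0,"wy":0,"wz":0.01},
])

```text
time: 6.33
ee_pos: [530.2, -17.1, 78.9]
tcp_rot: [2.35, 2.084, 0.0]
contact_force: [0.5, 0.9, -3.9]
opening: 57.7
grip_force: 30.0
```

```bash
python3 - <<'E'
from h import *
im=eyes.get_image("side");go(530,-16.4,52.5,-6.9)
eyes.get_image("side");go(530,-16.4,52.5,-6.9)
E
```

```text
t 6.3833 p [530.2 -17.1  79. ] ydir -6.9 q [-0.26  0.54  1.59  0.    1.01 -0.14] F [-1.3  1.1 -4.1] open 57.5
shift [ 0.6 -0.3 26.5] turn [0.001 0.    0.001]
t 6.4333 p [530.2 -17.1  79.1] ydir -6.9 q [-0.26  0.54  1.59  0.    1.01 -0.14] F [-0.  -0.3 -3.1] open 57.7
shift [ 0.7 -0.3 26.6] turn [0.001 0.    0.   ]
```

Request:
step_arm([
  {"tx":0.7,"ty":-0.3,"tz":4,"wx":0,"wy":0,"wz":0},
  {"tx":0.7,"ty":-0.3,"tz":8,"wx":0,"wy":0,"wz":0},
  {"tx":0.7,"ty":-0.3,"tz":11,"wx":0,"wy":0,"wz":0},
  {"tx":0.7,"ty":-0.3,"tz":14,"wx":0,"wy":0,"wz":0},
  {"tx":0.7,"ty":-0.3,"tz":16,"wx":0,"wy":0,"wz":0},
  {"tx":0.7,"ty":-0.3,"tz":17,"wx":0,"wy":0,"wz":0},
  {"tx":0.7,"ty":-0.3,"tz":17,"wx":0,"wy":0,"wz":0},
  {"tx":0.7,"ty":-0.3,"tz":17,"wx":0,"wy":0,"wz":0},
])

```text
time: 7.1
ee_pos: [529.9, -16.4, 61.8]
tcp_rot: [2.351, 2.084, 0.0]
contact_force: [-0.1, 0.2, -2.8]
opening: 58.1
grip_force: 30.0
```

```bash
python3 - <<'E'
from h import *
go(530,-16.4,52.5,-6.9)
E
```

```text
t 7.1 p [529.9 -16.4  61.8] ydir -6.9 q [-0.25  0.56  1.61 -0.    0.97 -0.13] F [-0.1  0.2 -2.8] open 58.1
shift [-0.   0.1  9.3] turn [0. 0. 0.]
```

Bottom is now ~8 mm into the pocket, with no contact force. Continue down.

Request:
step_arm([
  {"tx":0,"ty":0,"tz":2,"wx":0,"wy":0,"wz":0},
  {"tx":0,"ty":0,"tz":4,"wx":0,"wy":0,"wz":0},
  {"tx":0,"ty":0,"tz":6,"wx":0,"wy":0,"wz":0},
  {"tx":0,"ty":0,"tz":7.5,"wx":0,"wy":0,"wz":0},
  {"tx":0,"ty":0,"tz":8.5,"wx":0,"wy":0,"wz":0},
  {"tx":0,"ty":0,"tz":9,"wx":0,"wy":0,"wz":0},
  {"tx":0,"ty":0,"tz":9.3,"wx":0,"wy":0,"wz":0},
  {"tx":0,"ty":0,"tz":9.3,"wx":0,"wy":0,"wz":0},
])

```text
time: 7.77
ee_pos: [529.8, -16.4, 52.4]
tcp_rot: [2.351, 2.084, 0.0]
contact_force: [0.2, -0.4, -3.1]
opening: 57.6
grip_force: 30.0
```

```bash
python3 - <<'E'
from h import *
go(530,-16.4,51.8,-6.9)
E
```

```text
t 7.7667 p [529.8 -16.4  52.4] ydir -6.9 q [-0.25  0.58  1.62  0.    0.95 -0.13] F [ 0.2 -0.4 -3.1] open 57.6
shift [-0.   0.2  0.6] turn [ 0. -0.  0.]
```

Nearly on the floor; one more millimetre, looking for the contact.

Request:
step_arm([
  {"tx":0,"ty":0,"tz":0.3,"wx":0,"wy":0,"wz":0},
  {"tx":0,"ty":0,"tz":0.5,"wx":0,"wy":0,"wz":0},
  {"tx":0,"ty":0,"tz":0.7,"wx":0,"wy":0,"wz":0},
  {"tx":0,"ty":0,"tz":0.8,"wx":0,"wy":0,"wz":0},
  {"tx":0,"ty":0,"tz":0.8,"wx":0,"wy":0,"wz":0},
  {"tx":0,"ty":0,"tz":0.8,"wx":0,"wy":0,"wz":0},
  {"tx":0,"ty":0,"tz":0.8,"wx":0,"wy":0,"wz":0},
  {"tx":0,"ty":0,"tz":0.8,"wx":0,"wy":0,"wz":0},
])

```text
time: 8.43
ee_pos: [529.9, -16.4, 52.2]
tcp_rot: [2.35, 2.084, 0.0]
contact_force: [-1.7, 0.1, 5.2]
opening: 57.5
grip_force: 30.0
```

Request:
step_arm([
  {"tx":0,"ty":0,"tz":0,"wx":0,"wy":0,"wz":0},
  {"tx":0,"ty":0,"tz":0,"wx":0,"wy":0,"wz":0},
  {"tx":0,"ty":0,"tz":0,"wx":0,"wy":0,"wz":0},
  {"tx":0,"ty":0,"tz":0,"wx":0,"wy":0,"wz":0},
  {"tx":0,"ty":0,"tz":0,"wx":0,"wy":0,"wz":0},
  {"tx":0,"ty":0,"tz":0,"wx":0,"wy":0,"wz":0},
  {"tx":0,"ty":0,"tz":0,"wx":0,"wy":0,"wz":0},
  {"tx":0,"ty":0,"tz":0,"wx":0,"wy":0,"wz":0},
], fingers=1)

```text
time: 9.1
ee_pos: [529.8, -16.4, 51.6]
tcp_rot: [2.351, 2.084, 0.0]
contact_force: [-0.1, -0.7, -0.6]
opening: 88.5
grip_force: 0.0
```

Request:
step_arm([
  {"tx":0,"ty":0,"tz":-10,"wx":0,"wy":0,"wz":0},
  {"tx":0,"ty":0,"tz":-30,"wx":0,"wy":0,"wz":0},
  {"tx":0,"ty":0,"tz":-50,"wx":0,"wy":0,"wz":0},
  {"tx":0,"ty":0,"tz":-68,"wx":0,"wy":0,"wz":0.1},
  {"tx":0,"ty":0,"tz":-68,"wx":0,"wy":0,"wz":0.2},
  {"tx":0,"ty":0,"tz":-68,"wx":0,"wy":0,"wz":0.3},
  {"tx":0,"ty":0,"tz":-68,"wx":0,"wy":0,"wz":0.4},
  {"tx":0,"ty":0,"tz":-68,"wx":0,"wy":0,"wz":0.5},
])

```text
time: 9.77
ee_pos: [529.9, -16.4, 120.6]
tcp_rot: [2.796, 1.431, 0.001]
contact_force: [-0.1, -0.8, 0.4]
opening: 88.3
grip_force: 0.0
```

Request:
step_arm([
  {"tx":0,"ty":0,"tz":0,"wx":0,"wy":0,"wz":0.12},
  {"tx":0,"ty":0,"tz":0,"wx":0,"wy":0,"wz":0.24},
  {"tx":0,"ty":0,"tz":0,"wx":0,"wy":0,"wz":0.36},
  {"tx":0,"ty":0,"tz":0,"wx":0,"wy":0,"wz":0.48},
  {"tx":0,"ty":0,"tz":0,"wx":0,"wy":0,"wz":0.6},
  {"tx":0,"ty":0,"tz":0,"wx":0,"wy":0,"wz":0.72},
  {"tx":0,"ty":0,"tz":0,"wx":0,"wy":0,"wz":0.84},
  {"tx":0,"ty":0,"tz":0,"wx":0,"wy":0,"wz":0.96},
])

```text
time: 10.43
ee_pos: [529.9, -16.4, 120.4]
tcp_rot: [3.141, -0.024, 0.001]
contact_force: [-0.4, -0.3, 0.8]
opening: 88.3
grip_force: 0.0
```

Request:
step_arm([
  {"tx":0,"ty":0,"tz":0,"wx":0,"wy":0,"wz":0.12},
  {"tx":0,"ty":0,"tz":0,"wx":0,"wy":0,"wz":0.24},
  {"tx":0,"ty":0,"tz":0,"wx":0,"wy":0,"wz":0.36},
  {"tx":0,"ty":0,"tz":0,"wx":0,"wy":0,"wz":0.48},
  {"tx":0,"ty":0,"tz":0,"wx":0,"wy":0,"wz":0.6},
  {"tx":0,"ty":0,"tz":0,"wx":0,"wy":0,"wz":0.6},
  {"tx":0,"ty":0,"tz":0,"wx":0,"wy":0,"wz":0.6},
  {"tx":0,"ty":0,"tz":0,"wx":0,"wy":0,"wz":0.6},
])

```text
time: 11.1
ee_pos: [529.8, -16.4, 120.0]
tcp_rot: [2.999, -0.937, 0.001]
contact_force: [-0.5, -0.1, -0.5]
opening: 88.3
grip_force: 0.0
```

```bash
python3 - <<'E'
from h import *
np.set_printoptions(precision=1,suppress=True)
for c in("side","top"):
    im=eyes.get_image(c);P=cloud(im);x,y,z=P[...,0],P[...,1],P[...,2]
    cv2.imwrite(f"pics/{c}2.png",cv2.resize(im["color"][110:260,180:380,::-1],None,fx=3,fy=3))
    for n,z0,z1,rr in(("body",35,70,48),("lid",76,101,33)):
        p=P[(np.hypot(x-530,y+15)<rr)&(z>z0)&(z<z1)]
        if len(p)>10:print(c,n,len(p),p.min(0),p.max(0),np.percentile(p[:,2],95),cv2.minAreaRect(p[:,:2].astype(np.float32)))
go(530,-15,78,-6.9)
E
```

```text
side body 247 [501.6 -32.   35.1] [565.8  23.6  70. ] 69.04927518419395 ((534.237060546875, -7.202856063842773), (57.012611389160156, 60.0700798034668), 83.11775970458984)
side lid 280 [506.2 -39.8  76.2] [557.9  15.4 100.9] 100.54910869517644 ((531.7962646484375, -12.085527420043945), (55.288631439208984, 51.3598518371582), 87.53950500488281)
t 11.2 p [529.8 -16.4 119.9] ydir -124.8 q [-0.2  0.5  1.6  0.   1.1  1.9] F [0.5 0.5 0.5] open 88.1
shift [-0.6 -1.2 41.9] turn [ 0.  -0.  -2.1]
```

View pics/side2.png

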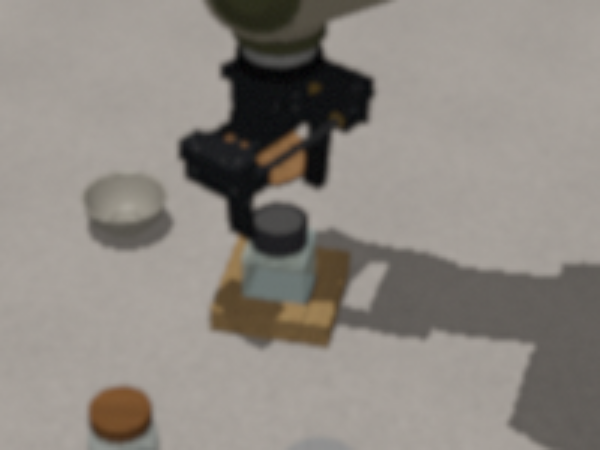

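The side view shows the jar upright in the pocket, with the lid at (280,228) and its top at about z 98. Next I'll grip the lid with the fingertips just above the shoulder at z 72.

Request:
step_arm([
  {"tx":-0.4,"ty":-2.6,"tz":6,"wx":0,"wy":0,"wz":0},
  {"tx":-0.4,"ty":-2.6,"tz":14,"wx":0,"wy":0,"wz":0},
  {"tx":-0.4,"ty":-2.6,"tz":22,"wx":0,"wy":0,"wz":0},
  {"tx":-0.4,"ty":-2.6,"tz":28,"wx":0,"wy":0,"wz":0},
  {"tx":-0.4,"ty":-2.6,"tz":32,"wx":0,"wy":0,"wz":0},
  {"tx":-0.4,"ty":-2.6,"tz":34,"wx":0,"wy":0,"wz":0},
  {"tx":-0.4,"ty":-2.6,"tz":34,"wx":0,"wy":0,"wz":0},
  {"tx":-0.4,"ty":-2.6,"tz":34,"wx":0,"wy":0,"wz":0},
])

```text
time: 11.87
ee_pos: [531.1, -14.0, 85.7]
tcp_rot: [-2.997, 0.942, -0.0]
contact_force: [-0.2, 0.5, 0.2]
opening: 88.2
grip_force: 0.0
```

Request:
step_arm([
  {"tx":0,"ty":0,"tz":0,"wx":0,"wy":0,"wz":0},
  {"tx":0,"ty":0,"tz":0,"wx":0,"wy":0,"wz":0},
  {"tx":0,"ty":0,"tz":0,"wx":0,"wy":0,"wz":0},
  {"tx":0,"ty":0,"tz":0,"wx":0,"wy":0,"wz":0},
  {"tx":0,"ty":0,"tz":0,"wx":0,"wy":0,"wz":0},
  {"tx":0,"ty":0,"tz":0,"wx":0,"wy":0,"wz":0},
  {"tx":0,"ty":0,"tz":0,"wx":0,"wy":0,"wz":0},
  {"tx":0,"ty":0,"tz":0,"wx":0,"wy":0,"wz":0},
], fingers=0, force=35)

```text
time: 12.53
ee_pos: [530.8, -14.3, 85.8]
tcp_rot: [2.996, -0.942, -0.0]
contact_force: [-2.8, -3.0, 3.0]
opening: 53.3
grip_force: 35.0
```

Request:
step_arm([
  {"tx":0,"ty":0,"tz":0,"wx":0,"wy":0,"wz":-0.07},
  {"tx":0,"ty":0,"tz":-0.2,"wx":0,"wy":0,"wz":-0.14},
  {"tx":0,"ty":0,"tz":-0.4,"wx":0,"wy":0,"wz":-0.21},
  {"tx":0,"ty":0,"tz":-0.6,"wx":0,"wy":0,"wz":-0.28},
  {"tx":0,"ty":0,"tz":-0.8,"wx":0,"wy":0,"wz":-0.35},
  {"tx":0,"ty":0,"tz":-1.0,"wx":0,"wy":0,"wz":-0.42},
  {"tx":0,"ty":0,"tz":-1.2,"wx":0,"wy":0,"wz":-0.49},
  {"tx":0,"ty":0,"tz":-1.4,"wx":0,"wy":0,"wz":-0.56},
])

```text
time: 13.2
ee_pos: [530.9, -13.8, 86.8]
tcp_rot: [-3.14, 0.072, 0.001]
contact_force: [-0.1, -1.2, -0.4]
opening: 53.3
grip_force: 35.0
```

```bash
python3 - <<'E'
from h import *
go(530,-14,86,-6.9);s=telemetry.read_state();print(s["moment"].round(2),s["grip_force"])
E
```

```text
t 13.2 p [530.9 -13.8  86.8] ydir -92.6 q [-0.25  0.53  1.58  0.    1.03  1.37] F [-0.1 -1.2 -0.4] open 53.3
shift [-0.8  0.2  0.8] turn [-1.000e-03  0.000e+00 -1.496e+00]
[-0.13  0.31 -0.02] 34.99889614568019
```

Request:
step_arm([
  {"tx":0,"ty":0,"tz":-0.3,"wx":0,"wy":0,"wz":-0.1},
  {"tx":0,"ty":0,"tz":-0.65,"wx":0,"wy":0,"wz":-0.2},
  {"tx":0,"ty":0,"tz":-1.0,"wx":0,"wy":0,"wz":-0.3},
  {"tx":0,"ty":0,"tz":-1.3,"wx":0,"wy":0,"wz":-0.4},
  {"tx":0,"ty":0,"tz":-1.65,"wx":0,"wy":0,"wz":-0.5},
  {"tx":0,"ty":0,"tz":-2.0,"wx":0,"wy":0,"wz":-0.6},
  {"tx":0,"ty":0,"tz":-2.3,"wx":0,"wy":0,"wz":-0.7},
  {"tx":0,"ty":0,"tz":-2.65,"wx":0,"wy":0,"wz":-0.8},
])

```text
time: 13.87
ee_pos: [530.9, -13.8, 89.4]
tcp_rot: [-2.919, -1.159, 0.0]
contact_force: [-0.9, -0.2, -0.8]
opening: 53.3
grip_force: 35.0
```

Request:
step_arm([
  {"tx":0,"ty":0,"tz":-0.3,"wx":0,"wy":0,"wz":-0.1},
  {"tx":0,"ty":0,"tz":-0.65,"wx":0,"wy":0,"wz":-0.2},
  {"tx":0,"ty":0,"tz":-1.0,"wx":0,"wy":0,"wz":-0.3},
  {"tx":0,"ty":0,"tz":-1.3,"wx":0,"wy":0,"wz":-0.4},
  {"tx":0,"ty":0,"tz":-1.65,"wx":0,"wy":0,"wz":-0.5},
  {"tx":0,"ty":0,"tz":-2.0,"wx":0,"wy":0,"wz":-0.6},
  {"tx":0,"ty":0,"tz":-2.3,"wx":0,"wy":0,"wz":-0.7},
  {"tx":0,"ty":0,"tz":-2.65,"wx":0,"wy":0,"wz":-0.8},
])

```text
time: 14.53
ee_pos: [530.8, -13.7, 92.1]
tcp_rot: [-2.238, -2.204, -0.0]
contact_force: [-0.5, 0.4, -0.8]
opening: 53.2
grip_force: 35.0
```

```bash
python3 - <<'E'
from h import *
np.set_printoptions(precision=1,suppress=True)
go(530,-14,86,-6.9);s=telemetry.read_state();print(s["moment"].round(2),s["grip_force"])
im=eyes.get_image("side");P=cloud(im);x,y,z=P[...,0],P[...,1],P[...,2]
p=P[(abs(x-530)<20)&(y>5)&(y<25)&(z>35)&(z<73)];print(p.max(0),len(p))
cv2.imwrite("pics/side3.png",cv2.resize(im["color"][130:250,200:360,::-1],None,fx=4,fy=4))
E
```

```text
t 14.5333 p [530.8 -13.7  92.1] ydir -0.9 q [-0.2  0.5  1.6  0.   1.  -0.2] F [-0.5  0.4 -0.8] open 53.2
shift [-0.3 -0.8  6.1] turn [-0.  -0.   0.1]
[-0.1  0.1  0. ] 34.997144037115504
[548.7  21.6  73. ] 170
```

View pics/side3.png

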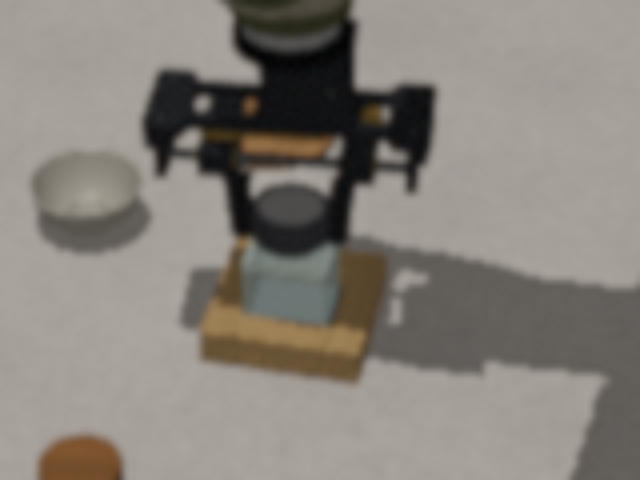

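Jar still seated (body around (290,285)) and the lid at (290,220) is turning and rising with the gripper. Continue.

Request:
step_arm([
  {"tx":0,"ty":0,"tz":-0.3,"wx":0,"wy":0,"wz":-0.1},
  {"tx":0,"ty":0,"tz":-0.65,"wx":0,"wy":0,"wz":-0.2},
  {"tx":0,"ty":0,"tz":-1.0,"wx":0,"wy":0,"wz":-0.3},
  {"tx":0,"ty":0,"tz":-1.3,"wx":0,"wy":0,"wz":-0.4},
  {"tx":0,"ty":0,"tz":-1.65,"wx":0,"wy":0,"wz":-0.5},
  {"tx":0,"ty":0,"tz":-2.0,"wx":0,"wy":0,"wz":-0.6},
  {"tx":0,"ty":0,"tz":-2.3,"wx":0,"wy":0,"wz":-0.7},
  {"tx":0,"ty":0,"tz":-2.65,"wx":0,"wy":0,"wz":-0.8},
])

```text
time: 15.25
ee_pos: [530.8, -13.8, 94.7]
tcp_rot: [-1.206, -2.9, -0.0]
contact_force: [-1.1, -1.6, -0.7]
opening: 53.5
grip_force: 35.0
```

Request:
step_arm([
  {"tx":0,"ty":0,"tz":-0.3,"wx":0,"wy":0,"wz":-0.1},
  {"tx":0,"ty":0,"tz":-0.6,"wx":0,"wy":0,"wz":-0.2},
  {"tx":0,"ty":0,"tz":-0.9,"wx":0,"wy":0,"wz":-0.3},
  {"tx":0,"ty":0,"tz":-1.2,"wx":0,"wy":0,"wz":-0.4},
  {"tx":0,"ty":0,"tz":-1.5,"wx":0,"wy":0,"wz":-0.5},
  {"tx":0,"ty":0,"tz":-1.8,"wx":0,"wy":0,"wz":-0.6},
  {"tx":0,"ty":0,"tz":-2.0,"wx":0,"wy":0,"wz":-0.7},
  {"tx":0,"ty":0,"tz":-2.2,"wx":0,"wy":0,"wz":-0.8},
])

```text
time: 15.92
ee_pos: [530.8, -13.9, 97.0]
tcp_rot: [0.018, -3.141, -0.001]
contact_force: [-1.8, -0.2, -0.3]
opening: 53.2
grip_force: 35.0
```

Request:
step_arm([
  {"tx":0,"ty":0,"tz":-0.5,"wx":0,"wy":0,"wz":-0.02},
  {"tx":0,"ty":0,"tz":-1,"wx":0,"wy":0,"wz":-0.04},
  {"tx":0,"ty":0,"tz":-1.5,"wx":0,"wy":0,"wz":-0.06},
  {"tx":0,"ty":0,"tz":-2,"wx":0,"wy":0,"wz":-0.08},
  {"tx":0,"ty":0,"tz":-2.5,"wx":0,"wy":0,"wz":-0.1},
  {"tx":0,"ty":0,"tz":-3,"wx":0,"wy":0,"wz":-0.1},
  {"tx":0,"ty":0,"tz":-3.5,"wx":0,"wy":0,"wz":-0.1},
  {"tx":0,"ty":0,"tz":-4,"wx":0,"wy":0,"wz":-0.1},
])

```text
time: 16.58
ee_pos: [531.0, -14.0, 101.3]
tcp_rot: [-0.17, 3.137, -0.0]
contact_force: [-0.9, -0.8, -0.6]
opening: 53.4
grip_force: 35.0
```

```bash
python3 - <<'E'
from h import *
go(530,-14,86,-6.9);s=telemetry.read_state();print(s["moment"].round(2),s["grip_force"])
im=eyes.get_image("side");P=cloud(im);x,y,z=P[...,0],P[...,1],P[...,2]
cv2.imwrite("pics/side4.png",cv2.resize(im["color"][130:250,200:360,::-1],None,fx=4,fy=4))
E
```

```text
t 16.5833 p [531.  -14.  101.3] ydir 96.2 q [-0.25  0.51  1.57  0.    1.07 -1.93] F [-0.9 -0.8 -0.6] open 53.4
shift [ 1.   0.1 15.3] turn [0.  0.  1.8]
[-0.05  0.14 -0.04] 34.99972955394696
```

View pics/side4.png

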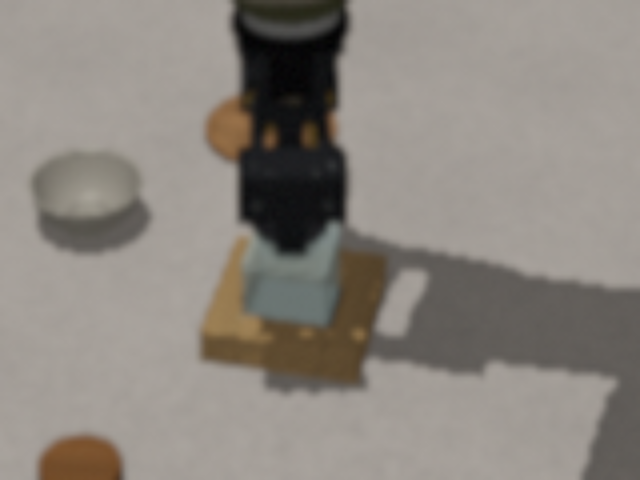

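The jar body stays down at (290,285), and the tool carries only about 0.7 N, which is the lid's weight, so the lid is free. Lift straight up.

Request:
step_arm([
  {"tx":0,"ty":0,"tz":-3,"wx":0,"wy":0,"wz":0},
  {"tx":0,"ty":0,"tz":-7,"wx":0,"wy":0,"wz":0},
  {"tx":0,"ty":0,"tz":-12,"wx":0,"wy":0,"wz":0},
  {"tx":0,"ty":0,"tz":-20,"wx":0,"wy":0,"wz":0},
  {"tx":0,"ty":0,"tz":-30,"wx":0,"wy":0,"wz":0},
  {"tx":0,"ty":0,"tz":-40,"wx":0,"wy":0,"wz":0},
  {"tx":0,"ty":0,"tz":-45,"wx":0,"wy":0,"wz":0},
  {"tx":0,"ty":0,"tz":-45,"wx":0,"wy":0,"wz":0},
])

```text
time: 17.3
ee_pos: [531.5, -14.1, 147.7]
tcp_rot: [-0.171, 3.134, -0.001]
contact_force: [-0.4, -0.5, -0.1]
opening: 53.8
grip_force: 35.0
```

```bash
python3 - <<'E'
from h import *
np.set_printoptions(precision=1,suppress=True)
for c in("top","side"):
    d=np.load(c+".npz");P=cloud(d);x,y,z=P[...,0],P[...,1],P[...,2];C=d["color"].astype(int)
    m=(np.hypot(x-571,y+246)<75)&(C[...,0]-C[...,2]>40);n,l,st,_=cv2.connectedComponentsWithStats(m.astype(np.uint8));k=1+st[1:,4].argmax()
    p=P[l==k];print(c,len(p),p.mean(0),cv2.fitEllipse(p[:,:2].astype(np.float32)[cv2.convexHull(p[:,:2].astype(np.float32),returnPoints=False)[:,0]]))
go(571,-248,150,60);go(571,-248,150,96)
im=eyes.get_image("side");cv2.imwrite("pics/side5.png",cv2.resize(im["color"][110:250,180:360,::-1],None,fx=4,fy=4))
E
```

```text
top 1191 [ 568.7 -251.5    8. ] ((569.0316162109375, -252.14649963378906), (107.20401000976562, 109.94943237304688), 176.24139404296875)
side 477 [ 571.8 -247.9    7.4] ((572.023193359375, -249.76356506347656), (104.4393081665039, 110.2076187133789), 0.5629218220710754)
t 17.3 p [531.5 -14.1 147.7] ydir 96.3 q [-0.2  0.5  1.5  0.   1.2 -1.9] F [-0.4 -0.5 -0.1] open 53.8
shift [ -13.8 -236.8   -2. ] turn [-0.   0.   0.6]
t 17.3 p [531.5 -14.1 147.7] ydir 96.3 q [-0.2  0.5  1.5  0.   1.2 -1.9] F [-0.4 -0.5 -0.1] open 53.8
shift [ -13.8 -236.8   -2. ] turn [-0.  0.  0.]
```

View pics/side5.png

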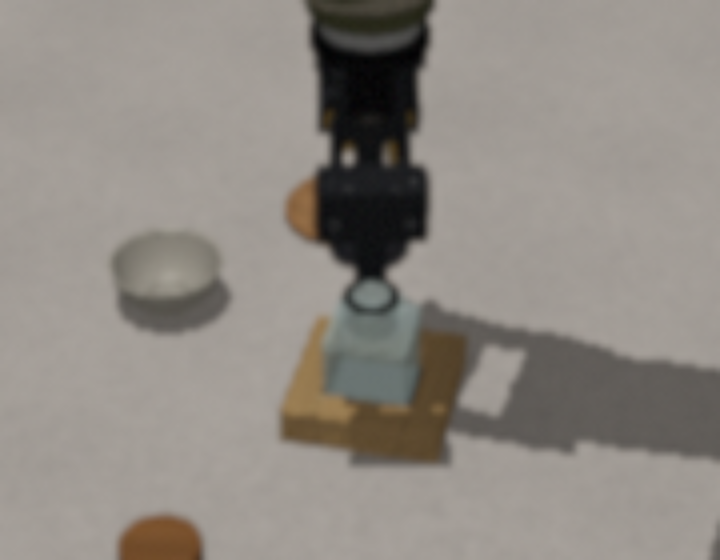

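The open jar stays seated (mouth at (371,295)), and the lid is held in the gripper at about (370,265). Now to the mat at (570.5,-250.5).

Request:
step_arm([
  {"tx":-0.5,"ty":-8,"tz":0,"wx":0,"wy":0,"wz":0.02},
  {"tx":-1.4,"ty":-26,"tz":0,"wx":0,"wy":0,"wz":0.08},
  {"tx":-2.6,"ty":-48,"tz":0,"wx":0,"wy":0,"wz":0.14},
  {"tx":-3.9,"ty":-72,"tz":0,"wx":0,"wy":0,"wz":0.2},
  {"tx":-5.1,"ty":-96,"tz":0,"wx":0,"wy":0,"wz":0.26},
  {"tx":-6.4,"ty":-120,"tz":0,"wx":0,"wy":0,"wz":0.32},
  {"tx":-7.7,"ty":-144,"tz":0,"wx":0,"wy":0,"wz":0.38},
  {"tx":-9,"ty":-168,"tz":0,"wx":0,"wy":0,"wz":0.44},
])

```text
time: 18.02
ee_pos: [558.0, -181.8, 145.5]
tcp_rot: [-0.524, -3.096, -0.001]
contact_force: [0.6, 0.3, -0.5]
opening: 53.8
grip_force: 35.0
```

```bash
python3 - <<'E'
from h import *
go(570.5,-250.5,60,62)
E
```

```text
t 18.0167 p [ 558.  -181.8  145.5] ydir 70.8 q [-0.52  0.54  1.35 -0.    1.25 -1.75] F [ 0.6  0.3 -0.5] open 53.8
shift [-34.5 -60.8  85.4] turn [ 0.    -0.001  0.154]
```

Request:
step_arm([
  {"tx":-11,"ty":-20,"tz":8,"wx":0,"wy":0,"wz":0.05},
  {"tx":-22,"ty":-38,"tz":22,"wx":0,"wy":0,"wz":0.1},
  {"tx":-30,"ty":-53,"tz":40,"wx":0,"wy":0,"wz":0.14},
  {"tx":-34,"ty":-59,"tz":58,"wx":0,"wy":0,"wz":0.15},
  {"tx":-34,"ty":-59,"tz":74,"wx":0,"wy":0,"wz":0.15},
  {"tx":-34,"ty":-59,"tz":83,"wx":0,"wy":0,"wz":0.15},
  {"tx":-34,"ty":-59,"tz":86,"wx":0,"wy":0,"wz":0.15},
  {"tx":-34,"ty":-59,"tz":86,"wx":0,"wy":0,"wz":0.15},
])

```text
time: 18.68
ee_pos: [570.9, -246.7, 59.5]
tcp_rot: [-0.748, -3.05, -0.001]
contact_force: [0.2, -0.4, -0.0]
opening: 53.4
grip_force: 35.0
```

Request:
step_arm([
  {"tx":0,"ty":0,"tz":6,"wx":0,"wy":0,"wz":0},
  {"tx":0,"ty":0,"tz":13,"wx":0,"wy":0,"wz":0},
  {"tx":0,"ty":0,"tz":20,"wx":0,"wy":0,"wz":0},
  {"tx":0,"ty":0,"tz":26,"wx":0,"wy":0,"wz":0},
  {"tx":0,"ty":0,"tz":30,"wx":0,"wy":0,"wz":0},
  {"tx":0,"ty":0,"tz":32,"wx":0,"wy":0,"wz":0},
  {"tx":0,"ty":0,"tz":33,"wx":0,"wy":0,"wz":0},
  {"tx":0,"ty":0,"tz":33,"wx":0,"wy":0,"wz":0},
])

```text
time: 19.35
ee_pos: [571.2, -246.9, 27.1]
tcp_rot: [-0.748, -3.051, -0.0]
contact_force: [0.0, 0.6, -0.6]
opening: 53.9
grip_force: 35.0
```

```bash
python3 - <<'E'
from h import *
go(570.5,-250.5,20,62)
E
```

```text
t 19.35 p [ 571.2 -246.9   27.1] ydir 62.5 q [-0.6   0.73  1.36  0.    1.05 -1.69] F [ 0.   0.6 -0.6] open 53.9
shift [-1.  -3.5  7.1] turn [ 0.    -0.     0.008]
```

Request:
step_arm([
  {"tx":-1,"ty":-1,"tz":1,"wx":0,"wy":0,"wz":0},
  {"tx":-1,"ty":-3,"tz":2,"wx":0,"wy":0,"wz":0},
  {"tx":-1,"ty":-3,"tz":3.5,"wx":0,"wy":0,"wz":0},
  {"tx":-1,"ty":-3,"tz":4.5,"wx":0,"wy":0,"wz":0},
  {"tx":-1,"ty":-3,"tz":5.2,"wx":0,"wy":0,"wz":0},
  {"tx":-1,"ty":-3,"tz":5.8,"wx":0,"wy":0,"wz":0},
  {"tx":-1,"ty":-3,"tz":6.3,"wx":0,"wy":0,"wz":0},
  {"tx":-1,"ty":-3,"tz":6.3,"wx":0,"wy":0,"wz":0},
])

```text
time: 20.02
ee_pos: [570.7, -249.9, 20.8]
tcp_rot: [-0.748, -3.051, -0.0]
contact_force: [0.7, -0.4, -1.7]
opening: 53.5
grip_force: 35.0
```

Request:
step_arm([
  {"tx":0,"ty":0,"tz":0.3,"wx":0,"wy":0,"wz":0},
  {"tx":0,"ty":0,"tz":0.6,"wx":0,"wy":0,"wz":0},
  {"tx":0,"ty":0,"tz":0.9,"wx":0,"wy":0,"wz":0},
  {"tx":0,"ty":0,"tz":1.1,"wx":0,"wy":0,"wz":0},
  {"tx":0,"ty":0,"tz":1.2,"wx":0,"wy":0,"wz":0},
  {"tx":0,"ty":0,"tz":1.2,"wx":0,"wy":0,"wz":0},
  {"tx":0,"ty":0,"tz":1.2,"wx":0,"wy":0,"wz":0},
  {"tx":0,"ty":0,"tz":1.2,"wx":0,"wy":0,"wz":0},
])

```text
time: 20.68
ee_pos: [570.7, -250.0, 19.7]
tcp_rot: [0.748, 3.051, -0.0]
contact_force: [-0.4, 0.3, -0.3]
opening: 53.4
grip_force: 35.0
```

Request:
step_arm([
  {"tx":0,"ty":0,"tz":0.2,"wx":0,"wy":0,"wz":0},
  {"tx":0,"ty":0,"tz":0.4,"wx":0,"wy":0,"wz":0},
  {"tx":0,"ty":0,"tz":0.6,"wx":0,"wy":0,"wz":0},
  {"tx":0,"ty":0,"tz":0.6,"wx":0,"wy":0,"wz":0},
  {"tx":0,"ty":0,"tz":0.6,"wx":0,"wy":0,"wz":0},
  {"tx":0,"ty":0,"tz":0.6,"wx":0,"wy":0,"wz":0},
  {"tx":0,"ty":0,"tz":0.6,"wx":0,"wy":0,"wz":0},
  {"tx":0,"ty":0,"tz":0.6,"wx":0,"wy":0,"wz":0},
])

```text
time: 21.35
ee_pos: [570.7, -250.0, 19.5]
tcp_rot: [0.748, 3.051, -0.0]
contact_force: [-2.0, 0.3, 6.0]
opening: 53.4
grip_force: 38.1
```

Contact (6 N up). Release and retreat.

Request:
step_arm([
  {"tx":0,"ty":0,"tz":-0.4,"wx":0,"wy":0,"wz":0},
  {"tx":0,"ty":0,"tz":-0.5,"wx":0,"wy":0,"wz":0},
  {"tx":0,"ty":0,"tz":-0.5,"wx":0,"wy":0,"wz":0},
  {"tx":0,"ty":0,"tz":-0.5,"wx":0,"wy":0,"wz":0},
  {"tx":0,"ty":0,"tz":-0.5,"wx":0,"wy":0,"wz":0},
  {"tx":0,"ty":0,"tz":-0.5,"wx":0,"wy":0,"wz":0},
  {"tx":0,"ty":0,"tz":-0.5,"wx":0,"wy":0,"wz":0},
  {"tx":0,"ty":0,"tz":-0.5,"wx":0,"wy":0,"wz":0},
], fingers=1)

```text
time: 22.02
ee_pos: [570.7, -249.9, 19.5]
tcp_rot: [-0.748, -3.051, -0.0]
contact_force: [0.1, -0.2, -0.1]
opening: 88.3
grip_force: 0.0
```

Request:
step_arm([
  {"tx":0,"ty":0,"tz":-10,"wx":0,"wy":0,"wz":0},
  {"tx":0,"ty":0,"tz":-25,"wx":0,"wy":0,"wz":0},
  {"tx":0,"ty":0,"tz":-50,"wx":0,"wy":0,"wz":0},
  {"tx":0,"ty":0,"tz":-75,"wx":0,"wy":0,"wz":0},
  {"tx":0,"ty":0,"tz":-100,"wx":0,"wy":0,"wz":0},
  {"tx":0,"ty":0,"tz":-125,"wx":0,"wy":0,"wz":0},
  {"tx":0,"ty":0,"tz":-140,"wx":0,"wy":0,"wz":0},
  {"tx":0,"ty":0,"tz":-140,"wx":0,"wy":0,"wz":0},
])

```text
time: 22.68
ee_pos: [571.8, -250.6, 163.9]
tcp_rot: [0.746, 3.045, -0.004]
contact_force: [-0.3, -0.1, 0.3]
opening: 88.3
grip_force: 0.0
```

```bash
python3 - <<'E'
from h import *
np.set_printoptions(precision=1,suppress=True)
im=eyes.get_image("side");P=cloud(im);x,y,z=P[...,0],P[...,1],P[...,2]
cv2.imwrite("pics/side6.png",cv2.resize(im["color"][90:250,180:380,::-1],None,fx=4,fy=3.7))
p=P[(np.hypot(x-571,y+250)<40)&(z>15)&(z<45)];print(len(p),p.min(0),p.max(0),np.percentile(p[:,2],[50,90]))
p=P[(np.hypot(x-531,y+14)<45)&(z>55)&(z<110)];print("jar",p.min(0),p.max(0))
go(570.5,-250.5,20,62)
E
```

```text
190 [ 546.8 -279.7   15.5] [ 599.9 -219.5   36.4] [31.2 33.5]
jar [502.  -41.   55.1] [564.9  21.8 100. ]
t 22.7333 p [ 571.1 -250.2  161.5] ydir 62.5 q [-0.6  0.6  1.2  0.   1.3 -1.7] F [ 0.5  0.1 -0.7] open 87.9
shift [  0.9  -0.5 141.5] turn [-0.  0.  0.]
```

View pics/side6.png

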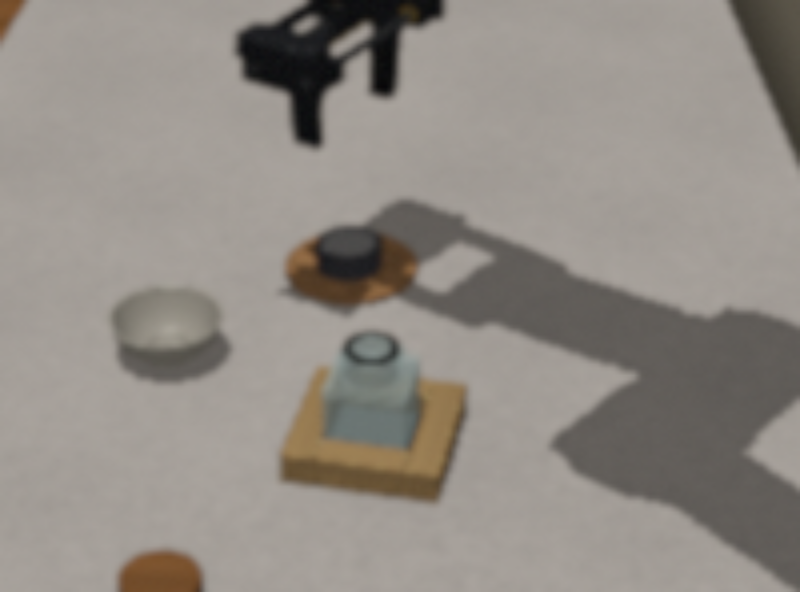

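The lid lies flat and centred on the mat at (349,253), with its top at about z 32. The open jar is seated in the block at (371,400), and the gripper is clear.

```bash
python3 -c "
from h import *
print(r.close_job())"
```

```text
the job is handed in; nothing more can be done
None
```

I seated the jar in the block, unscrewed its lid and laid it flat, top side up, on the cork mat; the job went in at about 23 s, and the last picture showed the open jar still seated and the gripper clear.

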